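# Fit the snap ring to the lap spindle that still lacks one

### The job

Two flat-lap grinding wheels sit on upright spindles, but only one spindle has its black snap ring; the other shows a bare brass washer. Take the snap-ring pliers, which already carry a ring on their tips, from their rest, squeeze them fully to spread the ring, and slide it down over the spindle that lacks one, level with the groove just above its washer. Finish while still holding the pliers there, level and still, fully squeezed so the ring stays spread, without leaning on the spindle; leave everything else on the bench alone.

Things in the scene. Friction and masses are not known exactly. Their poses are not given: they have to be found in the camera images.
- pliers_grip (a point): Middle of the two green grips of the level-lying snap-ring pliers, half-way up: pinch both here from above. x points along the pliers to the ring, y to the left grip, z up. Grips 16 mm tall, 92 long; 58 mm over their outsides here at rest, 32 mm fully squeezed (then parallel). Pivot 62 mm ahead (+x). Pliers 0.24 kg, balance near here. On the rest this point is 56 mm above the bench.
- pliers: The same pliers; origin on the pivot pin, half-way up, axes as pliers_grip. The tips bend down and carry the ring, which stays on them.
- ring_center (a point): Centre of the black snap ring's opening when fully spread, half-way up the ring (3 mm thick, 40 wide; 27 inside at rest, too small to pass the 30 mm spindle; 34 mm fully spread). Axes as pliers_grip. 16 mm below the grips' mid-height and 121 mm ahead (+x) of pliers_grip (the relaxed ring's own centre lies about 9 mm farther ahead; the ring draws back onto this point as it spreads).
- handle_left (a joint): How far the pliers are squeezed, rad turned by each grip: 0 at rest, 0.20 fully squeezed at the stop. A spring opens them; about 10 N on each grip holds them fully squeezed.
- groove_pink (a point): Groove centre, on the upright axis of the fixed spindle with the pink wheel, 91 mm above the bench. Groove 6 mm high, right above the brass washer (55 mm wide). Spindle end above it 30 mm in diameter, chamfered, its top 30 mm above this point. The wheel (120 mm wide) has its top 19 mm below this point; a hub 58 mm wide stands on it up to the washer.
- groove_green (a point): The same for the spindle with the grey-green wheel, same sizes.
- spindle_pink: The fixed spindle unit with the pink wheel: round grey foot 132 mm wide; origin on the bench, on its axis; 121 mm tall.
- spindle_green: The same with the grey-green wheel.
- fitted_ring: The brass washer and black snap ring already fitted on one of the two spindles; origin on that spindle's axis, 6 mm below its groove centre. That spindle is finished; the other one has a washer but no ring.
- rest: Wooden rest under the pliers, fixed: base 175 x 100, 10 thick, cross bars 14 mm thick under the pivot and 112 mm behind it, both up to 48 mm above the bench; between them there is room for fingers beside and below the grips. Origin on the bench under the pivot, x towards the ring.
- tumbler: Bystander, leave alone: green glass tumbler, 72 mm wide, 95 mm tall; origin at its underside or handle.
- bowl: Bystander, leave alone: amber glass bowl, 110 mm wide, 50 mm tall; origin at its underside or handle.
- grit_jar: Bystander, leave alone: closed jar, 68 mm wide, 90 mm tall; origin at its underside or handle.
- spanner: Bystander, leave alone: steel spanner lying flat; origin at its underside or handle.
- dressing_stick: Bystander, leave alone: grey stone bar 110 x 22 x 22; origin at its underside or handle.
- bench_brush: Bystander, leave alone: hand brush lying flat; origin at its underside or handle.
- spare_wheel: Bystander, leave alone: loose brown grinding wheel, 110 mm wide, 18 mm thick, lying flat; origin at its underside or handle.

How it is judged:
By the outcome, as a careful person would: the job done as asked, in the order asked, and still so for the second after the job is handed in, while the arm keeps its last pose, push and grip.
It also fails if it takes over 38 s, if anything falls off the work surface, if the arm or the gripper's body presses on something with over 40 N, if the wrist force passes 120 N, or if a joint passes its speed limit or range.

### The arm

A 7-joint arm with a two-finger parallel gripper is mounted at the origin on the work surface. World frame = base frame: x ahead of the robot, y to its left, z up, the work surface at z = 0. Lengths are in m, angles in rad, forces in N, time in s.
With the tool pointing down it reaches from about 0.4 to 0.85 m from the base axis. Payload 10.4 kg.
Tool frame: the origin (TCP) lies at the very end of the fingers, on their centre line; the grasp point (between the pads) lies r.hold_point_z behind it (r.hold_point_z is the distance from the TCP to the grasp point, in m); z points along the fingers, y is the direction in which the jaws open and shut (so a half turn about z gives the same grasp; the last joint's range is limited). The gripper opens to 87 mm and grips with 3 to 60 N. Pads are 19 mm wide; open, the fingers measure 117 mm over their backs; the gripper's body (75 mm by 190 mm) begins 51 mm behind the grasp point.
Start: joints at [-1.151, 0.332, -0.065, 1.46, 0.022, 1.35, -0.088], TCP at [0.268, 0.565, 0.223] pointing down, gripper open.
Joint ranges: [-2.6, 2.6], [-0.5, 2.12], [-1.47, 1.34], [0.16, 2.42], [-1.27, 4.41], [0.06, 2.06], [-2.6, 2.6]. Speed limits (rad/s): [2.22, 2.22, 2.79, 2.79, 3.14, 3.14, 3.14].

### API

Orientations are given as a unit quaternion [x, y, z, w].
In Python, from bench import r gives the robot as it stands.
- The arm moves only by the tool send_rows, never from a script. Its argument "commands" is a list of rows, each a list of 7 numbers: the shift along the world's x, y, z normalised to -1 to 1, where 1 is 0.03 m, then the turn, a rotation vector about the world's x, y, z normalised to -1 to 1, where 1 is 5 degrees, then the gripper command: -1 is fully open, 1 is shut, values between are in proportion. In form: [[tx, ty, tz, ax, ay, az, jaw], ...]. A call has 1 to 10 rows; each row shifts and turns the pose as measured when the row begins; what a row does not reach is not made up. A row lasts 1/12 s, in which the tool goes at most 41.7 mm and 7.16 degrees, less where a joint would pass 70% of its speed; a pose out of reach is approached as far as the arm can. A call with a number of a shift or a turn outside -1 to 1 is refused whole. A call with a gripper value outside its range is refused whole. The fingers move at their own pace and stop on an object; "grip_force" is the grip in N (left out, the last holds). Time passes only in rows, so rows that do not move let the fingers close. It gives the time, the measured TCP pose, the force and the opening at its end, in the units of the state.
- r.read_state(): the state, without advancing time (a new reading comes with each control period).
- r.camera(name): name is "scene" or "top" or "wrist"; returns the picture (420x560x3 uint8, blue, green, red); there is no depth.
- r.calibration(name): a dict with "K" (3x3 intrinsics, pixels), "dist" ([k1, k2, p1, p2, k3] as OpenCV has them; the pictures are not rectified), "R" (3x3) and "t" (3): a world point X has camera coordinates R X + t; the wrist camera has in their place "mount" (4x4, takes a point from camera to tool coordinates, whose origin is the TCP and whose axes are the flange's). Camera axes: x right, y down, z forward; pixel columns grow to the right and rows downward; lengths in m; the calibration is good to about 2 mm. A picture is of the moment at which its call begins: read the wrist's pose just before it. calibration takes no time and is no camera call.
- r.close_job(): hands the job in, once; it reports no verdict.
The state is a dict: "time": time; "joint_positions": joint angles; "joint_vel": joint speeds; "joint_torque": joint torques, N m; "ee_pos": TCP position; "eef_rot": TCP orientation; "ft_force": force on the tool from outside, world axes, zero at the start; "torque": the same for the moment, N m; "width": finger opening in m.
Only numpy, scipy, OpenCV 4.12 (cv2) and the standard library are available. Lean on these libraries where they do the work, as an engineer would, in place of code of your own. Each camera call takes 0.05 s, during which the arm holds its last target.

## Working session

There is one attempt and no reset: what is moved stays moved. The work goes in short steps, Python scripts to look and compute and a tool call to move; the robot and the scene stay as the last step left them, time stands still between calls to the robot, and variables do not carry over. Pictures are saved under pics/ and viewed, and the job is handed in when it is done.

Besides the shell and the picture viewer there is one more tool, called after "Request:" as a command line: name --pt "numbers of a row" for each row, then --argument value for the rest. send_rows: Moves the arm, as the interface text tells. Scaled input: -1 to 1 covers 0.03 m each way for a shift and 5 degrees each way for a turn. Its arguments: {"type":"object","properties":{"commands":{"type":"array"},"grip_force":{"type":"number"}},"required":["commands"]}

```bash
ls; mkdir -p pics; python3 - <<'E'
from bench import r
import cv2
s=r.read_state();print(s, r.hold_point_z)
for n in ("scene","top"):
    cv2.imwrite(f"pics/{n}0.png",r.camera(n))
    print(n,r.calibration(n))
print(r.calibration("wrist"))
E
```

```text
pics
{'time': 0.0, 'joint_positions': array([-1.15059566,  0.3328896 , -0.06469606,  1.46096937,  0.02157407,
        1.34988855, -0.08852245]), 'joint_vel': array([ 2.47244405e-04, -6.32746738e-05, -3.75244347e-04, -1.18352378e-03,
       -9.34178727e-04,  1.08978869e-03, -1.01254645e-03]), 'joint_torque': array([-5.51001813e-04, -6.23265052e+01,  2.41896871e-02, -3.89884615e+01,
       -6.14009541e-02,  4.00108576e-02,  1.37115726e-04]), 'ee_pos': array([0.26762402, 0.56436176, 0.22172946]), 'eef_rot': array([ 2.19600953e-01,  9.75589508e-01, -7.17006775e-04, -1.38771228e-04]), 'ft_force': array([-0.58647566, -0.40596414,  0.72646967]), 'torque': array([ 0.02780205,  0.00837716, -0.01842072]), 'width': 0.08698215393090976} 0.0187
scene {'K': array([[526.31856583,   0.        , 273.00152382],
       [  0.        , 526.31856583, 209.98354577],
       [  0.        ,   0.        ,   1.        ]]), 'dist': array([0.00308082, 0.        , 0.        , 0.        , 0.        ]), 'R': array([[-4.87123603e-01,  8.73332975e-01, -3.32456851e-04],
       [ 5.28367065e-01,  2.94406977e-01, -7.9633
[... 470 characters left out ...]
2],
       [ 0.13415894, -0.02954553, -0.99051928]]), 't': array([-0.08880708,  0.61512   ,  0.94031214])}
{'K': array([[294.7991193 ,   0.        , 275.63680817],
       [  0.        , 294.7991193 , 211.88988093],
       [  0.        ,   0.        ,   1.        ]]), 'dist': array([-0.05197269,  0.        ,  0.        ,  0.        ,  0.        ]), 'mount': array([[ 5.84153214e-05, -9.67078050e-01, -2.54479942e-01,
         6.90521181e-02],
       [ 9.99999882e-01, -6.59767990e-05,  4.80273721e-04,
        -4.71698525e-04],
       [-4.81251946e-04, -2.54479940e-01,  9.67077933e-01,
        -1.61318869e-01],
       [ 0.00000000e+00,  0.00000000e+00,  0.00000000e+00,
         1.00000000e+00]])}
```

View pics/scene0.png

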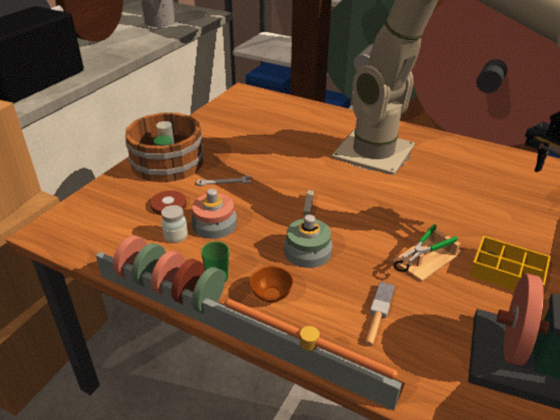

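View pics/top0.png

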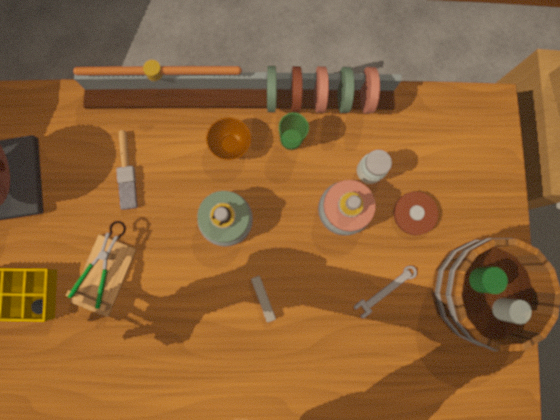

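```bash
python3 - <<'E'
import cv2,numpy as np
t=cv2.imread("pics/top0.png");s=cv2.imread("pics/scene0.png")
z=lambda im,x,y,w,h,k:cv2.resize(im[y:y+h,x:x+w],None,fx=k,fy=k,interpolation=cv2.INTER_CUBIC)
a=np.hstack([z(t,190,180,70,70,5.5),z(t,315,170,70,70,5.5)])
cv2.imwrite("pics/z1.png",a)
cv2.imwrite("pics/z2.png",np.hstack([z(s,190,180,60,60,6),z(s,280,205,60,60,6)]))
cv2.imwrite("pics/z3.png",z(t,55,210,100,110,5.4))
E
```

```text
(no output)
```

View pics/z1.png

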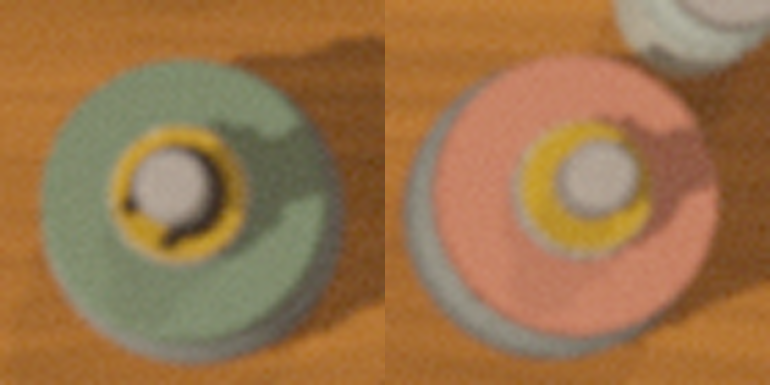

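View pics/z2.png

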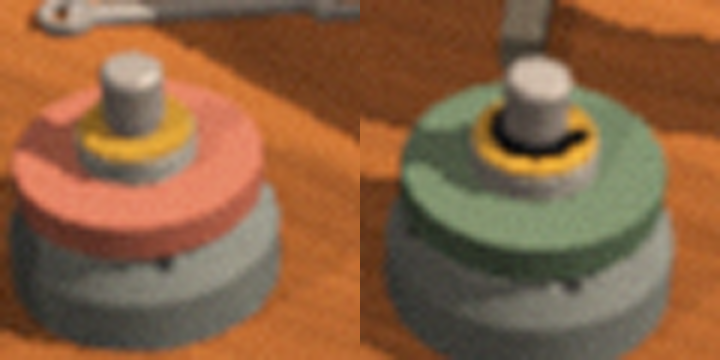

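View pics/z3.png

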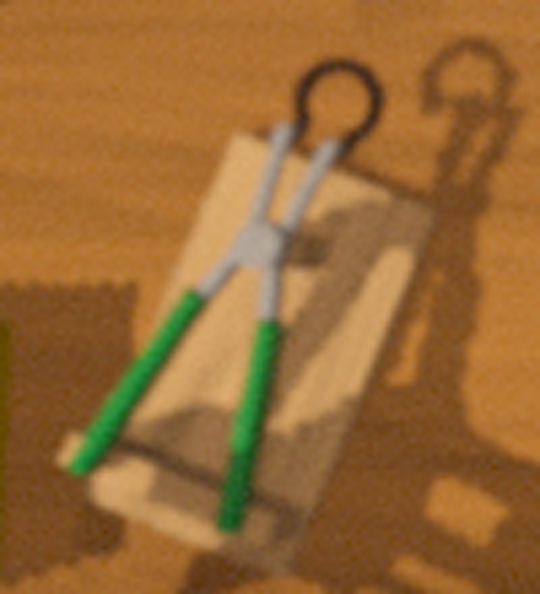

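Pink has the bare washer (green's shows the black ring), so pink is the target. Next I measure the pliers and the spindles.

```bash
cat > h.py <<'E'
import cv2,numpy as np
from bench import r
from scipy.spatial.transform import Rotation as Ro
def pose(name,s=None):
    c=r.calibration(name)
    if name=="wrist":
        s=s or r.read_state(); T=np.eye(4);T[:3,:3]=Ro.from_quat(s['eef_rot']).as_matrix();T[:3,3]=s['ee_pos']
        M=np.linalg.inv(T@c['mount']); return c['K'],c['dist'],M[:3,:3],M[:3,3]
    return c['K'],c['dist'],c['R'],c['t']
def cast(P,px,z):
    K,d,R,t=P
    u=cv2.undistortPoints(np.float64(px).reshape(-1,1,2),K,d).reshape(-1,2)
    D=np.c_[u,np.ones(len(u))]@R; C=-R.T@t
    return C+D*((z-C[2])/D[:,2])[:,None]
def proj(P,X):
    K,d,R,t=P
    return cv2.projectPoints(np.float64(X).reshape(-1,1,3),cv2.Rodrigues(R)[0],t,K,d)[0].reshape(-1,2)
def big(mask,n):
    k,l,st,c=cv2.connectedComponentsWithStats(mask.astype(np.uint8))
    o=1+np.argsort(-st[1:,4])[:n]
    return [(l==i) for i in o]
def pts(m):
    y,x=np.nonzero(m);return np.c_[x,y]
E
cat > m1.py <<'E'
from h import *
for n,box,boxw in (("top",(60,220,140,320),(325,190,375,240)),("scene",(390,220,470,275),(190,185,240,240))):
    im=cv2.imread(f"pics/{n}0.png");P=pose(n)
    hsv=cv2.cvtColor(im,cv2.COLOR_BGR2HSV)
    h,s,v=[hsv[...,i].astype(int) for i in range(3)]
    B=np.zeros(h.shape,bool);B[box[1]:box[3],box[0]:box[2]]=1
    g=(h>50)&(h<75)&(s>140)&B
    cs=[]
    for m in big(g,2):
        X=cast(P,pts(m),0.060 if n=="top" else .059)[:,:2];c=X.mean(0);
        w,V=np.linalg.eigh(np.cov((X-c).T)); q=(X-c)@V[:,1]
        print(n,"grip",m.sum(),c.round(4),"dir",np.degrees(np.arctan2(V[1,1],V[0,1])).round(1),"len",np.ptp(q).round(4)); cs.append(c)
    print("mid",np.mean(cs,0).round(4))
    B[:]=0;B[boxw[1]:boxw[3],boxw[0]:boxw[2]]=1
    y=(h>20)&(h<32)&(s>150)&B
    m=big(y,1)[0]; hull=cv2.convexHull(pts(m).astype(np.int32)).reshape(-1,2)
    e=cv2.fitEllipse(hull.astype(np.float32)); print("washer px",e, m.sum(), "->",cast(P,[e[0]],0.088)[0].round(4))
    gr=(s<70)&(v>110)&B
    for m in big(gr,1):
        p=pts(m);print("spindle grey",p.mean(0),p.min(0),p.max(0),m.sum(),cast(P,[p.mean(0)],.121)[0].round(4))
E
python3 m1.py
```

```text
top grip 122 [0.4506 0.3624] dir 147.3 len 0.088
top grip 120 [0.4348 0.3116] dir 170.5 len 0.0855
mid [0.4427 0.337 ]
washer px ((351.0561828613281, 203.66458129882812), (20.956298828125, 21.92935562133789), 154.6920623779297) 147 -> [ 0.626  -0.2618  0.088 ]
spindle grey [336.31543624 228.16107383] [325 216] [359 234] 149 [ 0.5667 -0.2204  0.121 ]
scene grip 135 [0.4575 0.3594] dir 148.5 len 0.0956
scene grip 80 [0.4381 0.311 ] dir 170.8 len 0.0854
mid [0.4478 0.3352]Traceback (most recent call last):
  File "m1.py", line 16, in <module>
    m=big(y,1)[0]; hull=cv2.convexHull(pts(m).astype(np.int32)).reshape(-1,2)
      ~~~~~~~~^^^
IndexError: list index out of range
```

Request:
send_rows --pt "0.73 -0.95 0 0 0 0.11 -1" --pt "0.73 -0.95 0 0 0 0.11 -1" --pt "0.73 -0.95 0 0 0 0.11 -1" --pt "0.73 -0.95 0 0 0 0.11 -1" --pt "0.73 -0.95 0 0 0 0.11 -1" --pt "0.73 -0.95 0 0 0 0.11 -1" --pt "0.73 -0.95 0 0 0 0.11 -1" --pt "0.73 -0.95 0 0 0 0.11 -1" --pt "0 0 0 0 0 0 -1" --pt "0 0 0 0 0 0 -1"

```text
time: 0.93
ee_pos: [0.4438, 0.3231, 0.2172]
eef_rot: [0.178, 0.984, -0.004, -0.003]
ft_force: [0.2, 0.9, -0.1]
width: 0.0875
```

```bash
python3 - <<'E'
from h import *
s=r.read_state();print(s)
im=r.camera("wrist");cv2.imwrite("pics/w1.png",im)
import pickle;pickle.dump(s,open("w1.pkl","wb"))
E
```

```text
{'time': 0.9333, 'joint_positions': array([-0.79725514,  0.17264987,  0.09510447,  1.67063213, -0.01610336,
        1.30877403,  0.5139475 ]), 'joint_vel': array([ 0.06446743, -0.00434576,  0.042568  ,  0.00860085,  0.02465083,
        0.00203436,  0.03524484]), 'joint_torque': array([  3.07972558, -50.90868831,   4.23478469, -38.34028959,
         0.51142802,   0.16874688,   0.30919522]), 'ee_pos': array([0.44378379, 0.32305499, 0.21715186]), 'eef_rot': array([ 0.17785572,  0.98404464, -0.00397323, -0.00277671]), 'ft_force': array([ 0.16646111,  0.9123203 , -0.14293959]), 'torque': array([0.08349523, 0.0460389 , 0.00091926]), 'width': 0.08747988117747654}
```

View pics/w1.png

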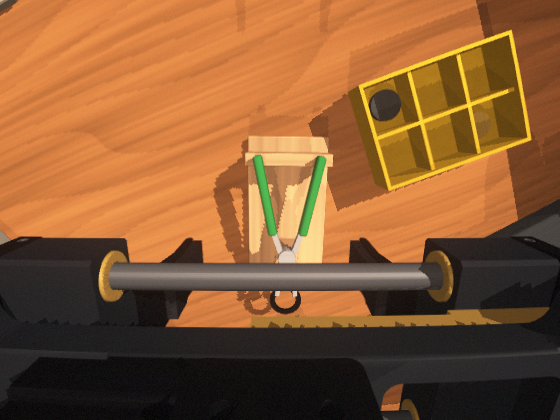

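The wrist view shows the green grips at about (265,195) and (312,195), the pivot near (287,257) and the ring at (285,300). I measure from this.

```bash
cat > m2.py <<'E'
from h import *
import pickle,sys
f,pk=sys.argv[1:3]
im=cv2.imread(f);P=pose("wrist",pickle.load(open(pk,"rb")))
hsv=cv2.cvtColor(im,cv2.COLOR_BGR2HSV);h,s,v=[hsv[...,i].astype(int) for i in range(3)]
g=(h>50)&(h<75)&(s>140)
cs=[];ds=[]
for m in big(g,2):
    X=cast(P,pts(m),.061)[:,:2];c=X.mean(0);w,V=np.linalg.eigh(np.cov((X-c).T));d=V[:,1]
    if d[0]<0:d=-d
    q=(X-c)@d;c=c+d*(q.min()+q.max())/2
    a=np.degrees(np.arctan2(d[1],d[0]));print(c.round(4),a.round(1),np.ptp(q).round(4));cs.append(c);ds.append(a)
yaw=np.mean(ds);mid=np.mean(cs,0);print("mid",mid.round(4),"yaw",yaw.round(2), "sep",np.linalg.norm(cs[0]-cs[1]).round(4))
k=np.radians(yaw);print("perp dir",np.degrees(np.arctan2(*(cs[0]-cs[1])[::-1])).round(1))
print("piv, ring pred px",proj(P,[[*(mid+.062*np.array([np.cos(k),np.sin(k)])),.06],[*(mid+.130*np.array([np.cos(k),np.sin(k)])),.04]]).round(1))
E
python3 m2.py pics/w1.png w1.pkl
```

```text
[0.4352 0.3121] -9.9 0.09
[0.4542 0.3601] -32.4 0.0899
mid [0.4447 0.3361] yaw -21.13 sep 0.0517
perp dir -111.6
piv, ring pred px [[287.4 249. ]
 [285.8 292.7]]
```

```bash
python3 - <<'E'
from h import *
import pickle
im=cv2.imread("pics/w1.png");P=pose("wrist",pickle.load(open("w1.pkl","rb")))
cv2.imwrite("pics/w1z.png",cv2.resize(im[140:330,220:350],None,fx=3.1,fy=3.1,interpolation=cv2.INTER_CUBIC))
print(cast(P,[[287,257],],.062),cast(P,[[285.5,299.5]],.040))
T=pose("top");print("top pred piv,ring",proj(T,[[.5025,.3137,.06],[.566,.289,.04]]), cast(T,[[55+258/5.4,210+243/5.4]],.06),cast(T,[[55+340/5.4,210+102/5.4]],.04))
E
```

```text
[[0.51096019 0.31017637 0.062     ]] [[0.57512944 0.28557701 0.04      ]]
top pred piv,ring [[101.00604663 258.73922715]
 [115.80693419 232.00536733]] [[0.51109602 0.3099451  0.06      ]] [[0.57340943 0.28416465 0.04      ]]
```

View pics/w1z.png

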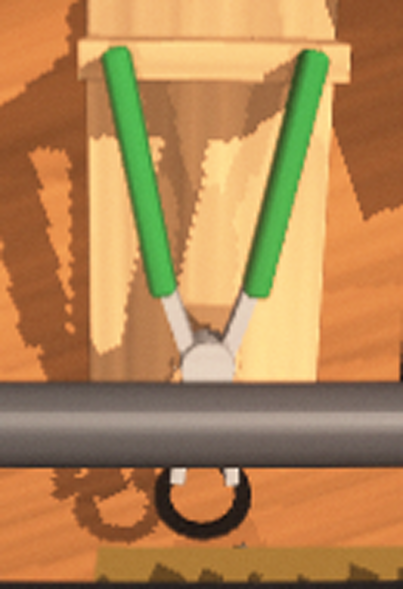

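```bash
cat >> h.py <<'E'
def need(x,y,z,yaw):
    "tool x along yaw+180 (pliers yaw); prints needed shift/turn in units"
    s=r.read_state(); k=np.radians(yaw)
    X=-np.array([np.cos(k),np.sin(k),0]);Z=np.array([0,0,-1.]);R=np.c_[X,np.cross(Z,X),Z]
    dr=(Ro.from_matrix(R)*Ro.from_quat(s['eef_rot']).inv()).as_rotvec()
    print("t",s['time'],"pos",s['ee_pos'].round(4),"F",s['ft_force'].round(1),"w",round(s['width'],4),"vel",abs(s['joint_vel']).max().round(3))
    print("shift units",((np.array([x,y,z])-s['ee_pos'])/.03).round(2),"turn units",(np.degrees(dr)/5).round(2))
E
python3 -c "
from h import *
need(.453,.332,.0373,-21.3)"
```

```text
t 0.9833 pos [0.4443 0.3224 0.2172] F [ 0.8 -1.   0.2] w 0.0869 vel 0.022
shift units [ 0.29  0.32 -6.  ] turn units [ 0.09 -0.07 -0.15]
```

Request:
send_rows --pt "0.29 0.32 0 0.09 -0.07 -0.15 -1" --pt "0 0 -0.8 0 0 0 -1" --pt "0 0 -0.8 0 0 0 -1" --pt "0 0 -0.8 0 0 0 -1" --pt "0 0 0 0 0 0 -1"

```text
time: 1.4
ee_pos: [0.4522, 0.3403, 0.1437]
eef_rot: [0.183, 0.983, 0.003, 0.001]
ft_force: [-0.5, -0.3, -0.9]
width: 0.0871
```

```bash
python3 -c "
from h import *
need(.453,.332,.0373,-21.3)"
```

```text
t 1.4 pos [0.4522 0.3403 0.1437] F [-0.5 -0.3 -0.9] w 0.0871 vel 0.078
shift units [ 0.03 -0.28 -3.55] turn units [-0.07  0.03 -0.04]
```

Request:
send_rows --pt "0.02 -0.2 -0.3 -0.05 0.02 -0.03 -1" --pt "0 0 -0.5 0 0 0 -1" --pt "0 0 -0.5 0 0 0 -1" --pt "0 0 0 0 0 0 -1" --pt "0 0 0 0 0 0 -1"

```text
time: 1.82
ee_pos: [0.4525, 0.3392, 0.1058]
eef_rot: [0.182, 0.983, 0.002, 0.001]
ft_force: [-0.1, 0.0, 0.4]
width: 0.0873
```

```bash
python3 -c "
from h import *
need(.453,.332,.0373,-21.3)
import pickle
s=r.read_state();im=r.camera('wrist');cv2.imwrite('pics/w2.png',im);pickle.dump(s,open('w2.pkl','wb'))"
python3 m2.py pics/w2.png w2.pkl
```

```text
t 1.8167 pos [0.4525 0.3392 0.1058] F [-0.1  0.   0.4] w 0.0873 vel 0.01
shift units [ 0.02 -0.24 -2.28] turn units [-0.05  0.03 -0.07]
[0.4287 0.3135] -9.9 0.0775
[0.4481 0.3643] -32.8 0.0761
mid [0.4384 0.3389] yaw -21.34 sep 0.0544
perp dir -110.9
piv, ring pred px [[268.6 290.1]
 [269.  345.1]]
```

View pics/w2.png

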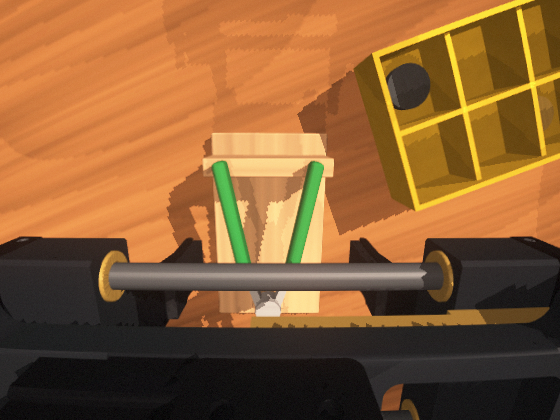

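Request:
send_rows --pt "0.02 -0.25 0 -0.04 0.02 -0.05 -1" --pt "0 -0.1 0 0 0 0 -1" --pt "0 0 -0.1 0 0 0 -1" --pt "0 0 0 0 0 0 -1"

```text
time: 2.2
ee_pos: [0.4547, 0.3287, 0.1065]
eef_rot: [0.184, 0.983, 0.002, 0.002]
ft_force: [-0.1, 0.6, -0.7]
width: 0.087
```

```bash
python3 -c "
from h import *
need(.453,.332,.0373,-21.3)"
```

```text
t 2.2 pos [0.4547 0.3287 0.1065] F [-0.1  0.6 -0.7] w 0.087 vel 0.022
shift units [-0.06  0.11 -2.31] turn units [-0.04  0.05 -0.01]
```

Request:
send_rows --pt "-0.04 0.06 -0.3 -0.04 0.04 0 -1" --pt "0 0 -0.5 0 0 0 -1" --pt "0 0 -0.5 0 0 0 -1" --pt "0 0 -0.3 0 0 0 -1" --pt "0 0 0 0 0 0 -1" --pt "0 0 0 0 0 0 -1"

```text
time: 2.7
ee_pos: [0.4536, 0.3316, 0.0562]
eef_rot: [0.185, 0.983, 0.001, 0.001]
ft_force: [-0.4, -0.0, 0.8]
width: 0.0869
```

```bash
python3 -c "
from h import *
need(.453,.332,.0373,-21.3)"
```

```text
t 2.7 pos [0.4536 0.3316 0.0562] F [-0.4 -0.   0.8] w 0.0869 vel 0.016
shift units [-0.02  0.01 -0.63] turn units [-0.01  0.02 -0.01]
```

Request:
send_rows --pt "0 0 -0.4 0 0 0 -1" --pt "0 0 -0.25 0 0 0 -1" --pt "0 0 0 0 0 0 -1" --pt "0 0 0 0 0 0 -1"

```text
time: 3.03
ee_pos: [0.454, 0.3322, 0.0358]
eef_rot: [0.184, 0.983, 0.001, 0.001]
ft_force: [-0.2, 0.4, 0.4]
width: 0.0871
```

```bash
python3 -c "
from h import *
need(.453,.332,.0373,-21.3)"
```

```text
t 3.0333 pos [0.454  0.3322 0.0358] F [-0.2  0.4  0.4] w 0.0871 vel 0.011
shift units [-0.03 -0.01  0.05] turn units [-0.03  0.03 -0.01]
```

Request:
send_rows --pt "0 0 0.03 0 0 0 1" --pt "0 0 0 0 0 0 1" --pt "0 0 0 0 0 0 1" --pt "0 0 0 0 0 0 1" --pt "0 0 0 0 0 0 1" --pt "0 0 0 0 0 0 1" --pt "0 0 0 0 0 0 1" --pt "0 0 0 0 0 0 1" --pt "0 0 0 0 0 0 1" --pt "0 0 0 0 0 0 1" --grip_force 40

```text
time: 3.87
ee_pos: [0.4538, 0.3331, 0.038]
eef_rot: [0.184, 0.983, 0.002, 0.001]
ft_force: [0.1, 0.1, -0.1]
width: 0.029
```

```bash
python3 -c "
from h import *
need(.453,.332,.0373,-21.3);print(r.read_state()['torque'])
cv2.imwrite('pics/w3.png',r.camera('wrist'))"
```

```text
t 3.8667 pos [0.4538 0.3331 0.038 ] F [ 0.1  0.1 -0.1] w 0.029 vel 0.002
shift units [-0.03 -0.04 -0.02] turn units [-0.04  0.04 -0.02]
[0.13925274 0.20795925 0.00724634]
```

View pics/w3.png

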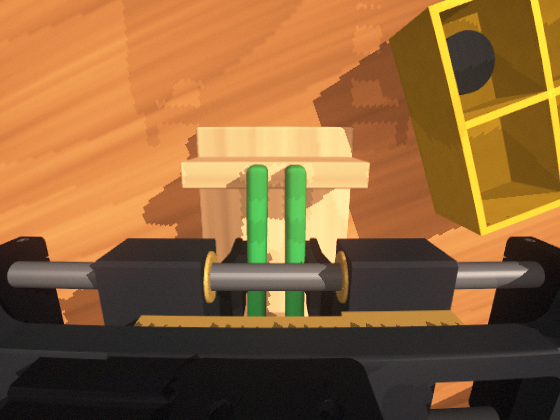

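Request:
send_rows --pt "0 0 0.2 0 0 0 1" --pt "0 0 0.4 0 0 0 1" --pt "0 0 0.6 0 0 0 1" --pt "0 0 0.8 0 0 0 1" --pt "0 0 0.8 0 0 0 1" --pt "0 0 0.6 0 0 0 1" --pt "0 0 0.4 0 0 0 1" --pt "0 0 0 0 0 0 1" --pt "0 0 0 0 0 0 1"

```text
time: 4.67
ee_pos: [0.4533, 0.3304, 0.1624]
eef_rot: [0.185, 0.983, 0.001, 0.001]
ft_force: [-0.2, 0.7, -2.6]
width: 0.0289
```

```bash
python3 -c "
from h import *
need(.453,.332,.15,-21.3);print(r.read_state()['torque'])
a=r.camera('top');b=r.camera('scene');cv2.imwrite('pics/t4.png',a);cv2.imwrite('pics/s4.png',b)
z=lambda im,x,y,w,h,k:cv2.resize(im[y:y+h,x:x+w],None,fx=k,fy=k,interpolation=cv2.INTER_CUBIC)
cv2.imwrite('pics/z4.png',np.hstack([z(a,50,200,110,120,3.6),z(b,370,170,110,120,3.6)]))"
```

```text
t 4.6667 pos [0.4533 0.3304 0.1624] F [-0.2  0.7 -2.6] w 0.0289 vel 0.026
shift units [-0.01  0.05 -0.41] turn units [-0.03  0.04  0.01]
[0.07173437 0.10295613 0.04719298]
```

View pics/z4.png

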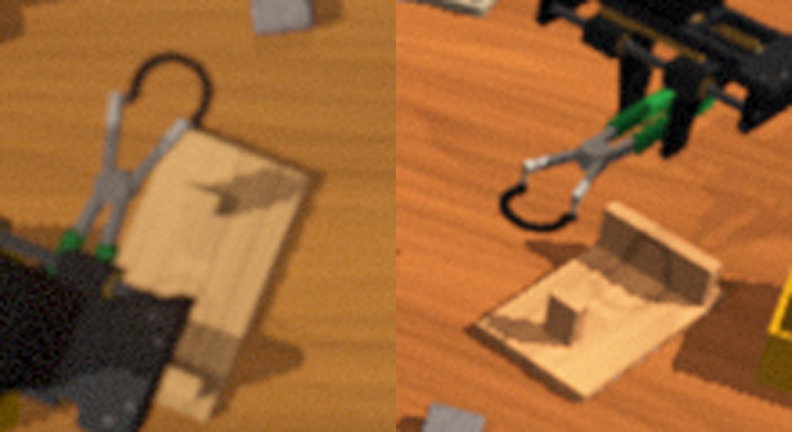

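```bash
python3 - <<'E'
from h import *
T=pose("top");S=pose("scene")
print(cast(T,[[353.7,202.2]],.121),cast(S,[[190+132/6,180+69/6]],.121))
im=cv2.imread("pics/top0.png");hsv=cv2.cvtColor(im,cv2.COLOR_BGR2HSV);h,s,v=[hsv[...,i].astype(int) for i in range(3)]
B=np.zeros(h.shape,bool);B[190:218,338:369]=1
m=big((s<75)&(v>120)&B,3)
for k in m:
    p=pts(k);print(p.mean(0),p.min(0),p.max(0),k.sum())
# wheel: pink ellipse
B[:]=0;B[175:240,310:385]=1
m=big(((h<10)|(h>172))&(s>70)&(v>120)&B,1)[0];hu=cv2.convexHull(pts(m).astype(np.int32)).reshape(-1,2).astype(np.float32)
e=cv2.fitEllipse(hu);print("wheel",e,cast(T,[e[0]],.072), "pred px axis at .072/.0885/.121", proj(T,[[.628,-.262,z] for z in(.072,.0885,.121)]))
im=cv2.imread("pics/scene0.png");hsv=cv2.cvtColor(im,cv2.COLOR_BGR2HSV);h,s,v=[hsv[...,i].astype(int) for i in range(3)]
B=np.zeros(h.shape,bool);B[180:240,185:240]=1
m=big((h>19)&(h<32)&(s>110)&(v>90)&B,1)[0];p=pts(m);e=cv2.fitEllipse(cv2.convexHull(p.astype(np.int32)).reshape(-1,2).astype(np.float32));print("scene washer",e,m.sum(),cast(S,[e[0]],.088))
E
```

```text
[[ 0.62419329 -0.26066081  0.121     ]] [[ 0.62990178 -0.26013267  0.121     ]]
[353.32867133 202.        ] [347 196] [360 208] 143
[339. 208.] [339 208] [339 208] 1
[340. 210.] [340 210] [340 210] 1
wheel ((349.0787048339844, 205.44593811035156), (50.60175323486328, 51.86332321166992), 112.67224884033203) [[ 0.62426546 -0.26042101  0.072     ]] pred px axis at .072/.0885/.121 [[349.70230456 203.86164746]
 [351.18035488 202.76861511]
 [354.24493802 200.5019133 ]]Traceback (most recent call last):
  File "<stdin>", line 15, in <module>
cv2.error: OpenCV(4.12.0) /io/opencv/modules/imgproc/src/shapedescr.cpp:361: error: (-201:Incorrect size of input array) There should be at least 5 points to fit the ellipse in function 'fitEllipseNoDirect'
```

Request:
send_rows --pt "0.03 -0.3 0.1 0 0 0 1" --pt "0.06 -0.6 0.1 0 0 0 1" --pt "0.09 -0.8 0.1 0 0 0 1" --pt "0.09 -0.8 0 0 0 0 1" --pt "0.09 -0.8 0 0 0 0 1" --pt "0.09 -0.8 0 0 0 0 1" --pt "0.09 -0.8 0 0 0 0 1" --pt "0.09 -0.8 0 0 0 0 1"

```text
time: 5.43
ee_pos: [0.4659, 0.1512, 0.1633]
eef_rot: [0.181, 0.983, -0.004, -0.004]
ft_force: [1.4, -0.1, -3.1]
width: 0.0292
```

```bash
python3 -c "
from h import *
need(.512,-.2165,.165,-21.3)"
```

```text
t 5.4333 pos [0.4659 0.1512 0.1633] F [ 1.4 -0.1 -3.1] w 0.0292 vel 0.579
shift units [  1.54 -12.26   0.06] turn units [ 0.06 -0.11 -0.09]
```

Request:
send_rows --pt "0.11 -0.8 0.05 0.02 -0.03 -0.03 1" --pt "0.11 -0.8 0.05 0.02 -0.03 -0.03 1" --pt "0.11 -0.8 0.05 0.02 -0.03 -0.03 1" --pt "0.11 -0.8 0.05 0 0 0 1" --pt "0.11 -0.8 0.05 0 0 0 1" --pt "0.11 -0.8 0 0 0 0 1" --pt "0.11 -0.8 0 0 0 0 1" --pt "0.11 -0.8 0 0 0 0 1"

```text
time: 6.1
ee_pos: [0.4853, -0.0576, 0.165]
eef_rot: [0.187, 0.982, -0.003, -0.007]
ft_force: [0.5, -0.2, -2.3]
width: 0.029
```

```bash
python3 -c "
from h import *
need(.512,-.2165,.165,-21.3)"
```

```text
t 6.1 pos [ 0.4853 -0.0576  0.165 ] F [ 0.5 -0.2 -2.3] w 0.029 vel 0.7
shift units [ 0.89 -5.3   0.  ] turn units [ 0.04 -0.17  0.05]
```

Request:
send_rows --pt "0.16 -0.8 0 0.02 -0.05 0.02 1" --pt "0.16 -0.8 0 0.02 -0.05 0.02 1" --pt "0.16 -0.8 0 0.02 -0.05 0.02 1" --pt "0.16 -0.8 0 0 0 0 1" --pt "0.12 -0.7 0 0 0 0 1" --pt "0.08 -0.5 0 0 0 0 1" --pt "0.03 -0.2 0 0 0 0 1" --pt "0 0 0 0 0 0 1" --pt "0 0 0 0 0 0 1"

```text
time: 6.85
ee_pos: [0.5015, -0.2128, 0.1586]
eef_rot: [0.19, 0.982, -0.001, -0.008]
ft_force: [0.4, 1.4, -2.8]
width: 0.0291
```

```bash
python3 -c "
from h import *
need(.512,-.2165,.165,-21.3)
a=r.camera('top');b=r.camera('scene');cv2.imwrite('pics/t5.png',a);cv2.imwrite('pics/s5.png',b)
z=lambda im,x,y,w,h,k:cv2.resize(im[y:y+h,x:x+w],None,fx=k,fy=k,interpolation=cv2.INTER_CUBIC)
cv2.imwrite('pics/z5.png',np.hstack([z(a,310,170,80,90,4.9),z(b,180,140,80,90,4.9)]))"
```

```text
t 6.85 pos [ 0.5015 -0.2128  0.1586] F [ 0.4  1.4 -2.8] w 0.0291 vel 0.01
shift units [ 0.35 -0.12  0.21] turn units [-0.01 -0.18  0.12]
```

View pics/z5.png

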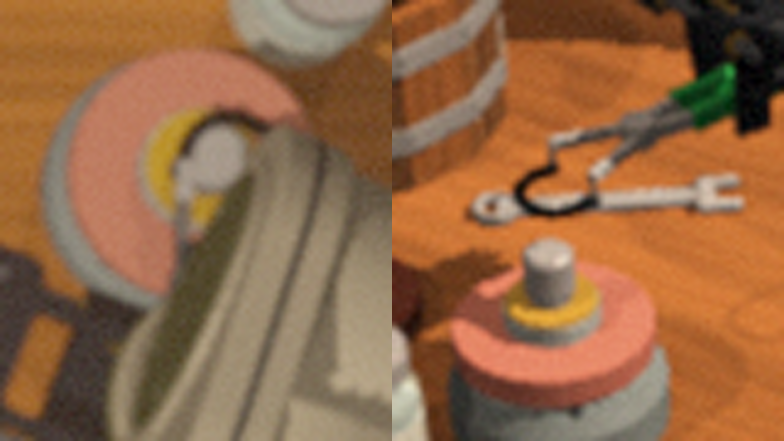

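Request:
send_rows --pt "0 -0.25 0.05 0 -0.03 0.8 1" --pt "0 -0.25 0.05 0 -0.03 0.8 1" --pt "0 -0.25 0.05 0 -0.03 0.8 1" --pt "0 -0.25 0.05 0 -0.03 0.8 1" --pt "0 -0.25 0.05 0 -0.03 0.8 1" --pt "0 -0.25 0.05 0 -0.03 0.8 1" --pt "0 -0.25 0.05 0 0 0.8 1" --pt "0 -0.25 0.05 0 0 0.6 1" --pt "0 0 0 0 0 0 1" --pt "0 0 0 0 0 0 1"

```text
time: 7.78
ee_pos: [0.5043, -0.2591, 0.1711]
eef_rot: [-0.103, 0.995, 0.002, 0.0]
ft_force: [0.2, 0.6, -2.6]
width: 0.0292
```

```bash
cat > look.py <<'E'
from h import *
import sys
n=sys.argv[1]
need(.505,-.2795,.165,10);print("j",r.read_state()['joint_positions'].round(2),"tq",r.read_state()['torque'].round(2))
a=r.camera('top');b=r.camera('scene');cv2.imwrite(f'pics/t{n}.png',a);cv2.imwrite(f'pics/s{n}.png',b)
z=lambda im,x,y,w,h,k:cv2.resize(im[y:y+h,x:x+w],None,fx=k,fy=k,interpolation=cv2.INTER_CUBIC)
cv2.imwrite(f'pics/z{n}.png',np.hstack([z(a,310,170,80,90,4.9),z(b,180,140,80,90,4.9)]))
E
python3 look.py 6
```

```text
t 7.7833 pos [ 0.5043 -0.2591  0.1711] F [ 0.2  0.6 -2.6] w 0.0292 vel 0.015
shift units [ 0.02 -0.68 -0.2 ] turn units [-0.05  0.01 -0.36]
j [-0.03  0.25  0.5   1.71 -0.13  1.21  2.28] tq [ 0.02  0.05 -0.04]
```

View pics/z6.png

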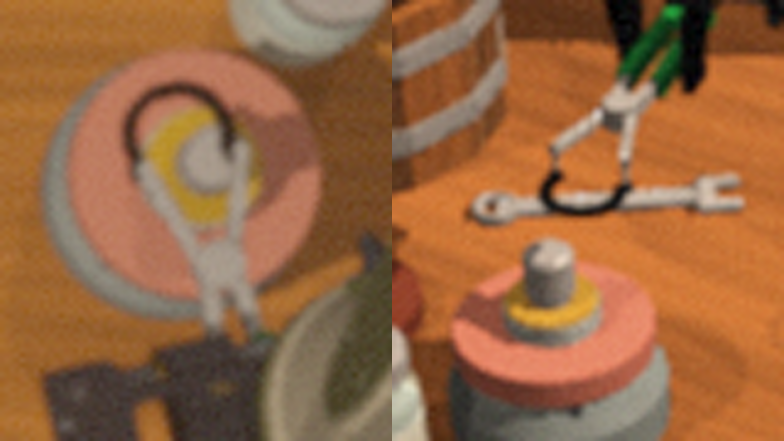

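```bash
cat > ring.py <<'E'
from h import *
import sys
from scipy.optimize import least_squares
n=sys.argv[1];rz=float(sys.argv[2]); bx=[int(v) for v in sys.argv[3:7]]; cam=sys.argv[7] if len(sys.argv)>7 else "top"
im=cv2.imread(f"pics/{cam[0]}{n}.png");P=pose(cam);v=im.max(2).astype(int)
B=np.zeros(v.shape,bool);B[bx[1]:bx[3],bx[0]:bx[2]]=1
m=big((v<75)&B,1)[0];p=pts(m);w=(80-v[m])
X=cast(P,p,rz)[:,:2]
f=least_squares(lambda q:(np.hypot(*(X-q[:2]).T)-q[2])*np.sqrt(w)/6,[*X.mean(0),.0185])
print(m.sum(),p.min(0),p.max(0),"ring c",f.x[:2].round(4),"mid R",f.x[2].round(4),"rms",np.std(np.hypot(*(X-f.x[:2]).T)).round(4))
s=r.read_state();M=Ro.from_quat(s['eef_rot']).as_matrix()
d=np.r_[f.x[:2],rz]-s['ee_pos'];print("in tool (pliers x, left)",(-d@M[:,0]).round(4),(d@M[:,1]).round(4),"yaw",np.degrees(np.arctan2(-M[1,0],-M[0,0])).round(2))
E
python3 ring.py 6 .173 333 182 362 206; python3 ring.py 6 .173 287 172 310 186 scene; python3 ring.py 6 .173 205 170 312 186 scene
```

```text
10 [355 193] [357 199] ring c [ 0.6277 -0.2419] mid R 0.013 rms 0.0009
in tool (pliers x, left) 0.1242 -0.0085 yaw 11.78
37 [210 175] [228 183] ring c [ 0.629  -0.2345] mid R 0.0217 rms 0.0018
in tool (pliers x, left) 0.1271 -0.0014 yaw 11.78Traceback (most recent call last):
  File "ring.py", line 7, in <module>
    m=big((v<75)&B,1)[0];p=pts(m);w=(80-v[m])
      ~~~~~~~~~~~~~~~^^^
IndexError: list index out of range
```

```bash
sed -i 's/v<75/v<th/; s/80-v\[m\]/th+5-v[m]/; s/^im=/th=125 if cam=="top" else 80\nim=/' ring.py
python3 ring.py 6 .173 333 182 360 203;python3 ring.py 6 .173 205 170 312 186 scene
```

```text
114 [335 187] [359 202] ring c [ 0.6258 -0.2336] mid R 0.0214 rms 0.0019
in tool (pliers x, left) 0.1241 0.0001 yaw 11.78
43 [210 175] [228 183] ring c [ 0.6289 -0.2345] mid R 0.0218 rms 0.0019
in tool (pliers x, left) 0.1269 -0.0014 yaw 11.78
```

Request:
send_rows --pt "-0.02 -0.4 0 -0.05 0 -0.3 1" --pt "0 -0.35 0 0 0 0 1" --pt "0 0 -0.2 0 0 0 1" --pt "0 0 -0.3 0 0 0 1" --pt "0 0 -0.2 0 0 0 1" --pt "0 0 0 0 0 0 1" --pt "0 0 0 0 0 0 1"

```text
time: 8.47
ee_pos: [0.5034, -0.2822, 0.1466]
eef_rot: [-0.087, 0.996, 0.0, -0.001]
ft_force: [-0.0, -0.7, -3.6]
width: 0.0291
```

```bash
python3 look.py 7
```

```text
t 8.4667 pos [ 0.5034 -0.2822  0.1466] F [-0.  -0.7 -3.6] w 0.0291 vel 0.016
shift units [0.05 0.09 0.61] turn units [-0.   -0.01  0.  ]
j [ 0.01  0.3   0.51  1.71 -0.16  1.17  2.3 ] tq [0.02 0.18 0.01]
```

View pics/z7.png

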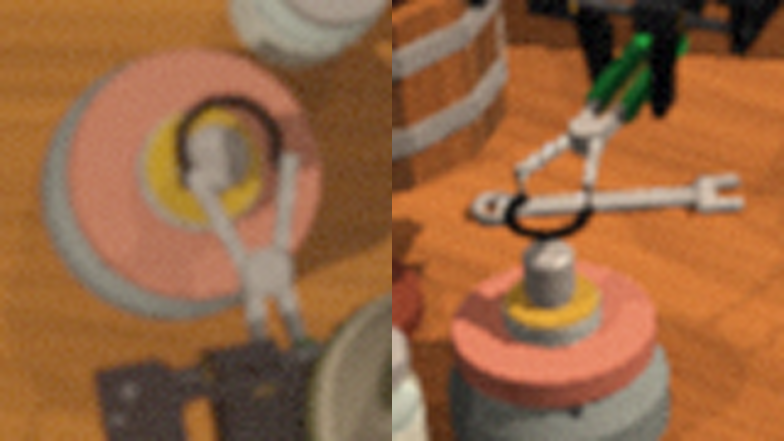

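```bash
python3 ring.py 7 .1486 340 185 369 207;python3 ring.py 7 .1486 200 178 305 190 scene
python3 - <<'E'
from h import *
T=pose("top");print(cast(T,[[353.33,202.0]],.121))
S=pose("scene");im=cv2.imread("pics/scene0.png")
hsv=cv2.cvtColor(im,cv2.COLOR_BGR2HSV);s,v=hsv[...,1].astype(int),hsv[...,2].astype(int)
g=np.zeros(s.shape,bool);g[185:206,203:222]=1
m=big(g&(s<80)&(v>90),1)[0];p=pts(m);print(p.min(0),p.max(0),m.sum())
for y in range(p[:,1].min(),p[:,1].max()+1):
    q=p[p[:,1]==y,0];print(y,q.min(),q.max(),end=' | ')
print(proj(S,[[.6243+a,-.2607+b,.121] for a,b in((0,0),(.015,0),(-.015,0),(0,.015),(0,-.015))]))
E
```

```text
128 [346 189] [368 206] ring c [ 0.625  -0.2602] mid R 0.0212 rms 0.0022
in tool (pliers x, left) 0.1235 0.0005 yaw 9.99
41 [203 180] [220 189] ring c [ 0.6293 -0.2611] mid R 0.0217 rms 0.0021
in tool (pliers x, left) 0.1275 -0.0011 yaw 9.99
[[ 0.62464136 -0.2598469   0.121     ]]
[207 189] [216 201] 91
189 210 212 | 190 208 215 | 191 207 215 | 192 207 216 | 193 207 216 | 194 207 216 | 195 209 216 | 196 211 216 | 197 211 216 | 198 211 216 | 199 211 216 | 200 211 215 | 201 211 214 | [[212.95909929 190.44470794]
 [209.93104639 193.13097946]
 [215.94494151 187.79585672]
 [217.37728516 191.93686431]
 [208.57527541 188.96415701]]
```

```bash
python3 - <<'E'
from h import *
T=pose("top");s=r.read_state();M=Ro.from_quat(s['eef_rot']).as_matrix()
for px in([364.5,225.5],[345.5+0,0]):
  if px[1]:
    d=cast(T,[px],.168)[0]-s['ee_pos'];print(-d@M[:,0],d@M[:,1])
# spindle axis as would appear at ring height with ring nominal
im=cv2.imread("pics/t7.png");k=cv2.resize(im[180:235,335:385],None,fx=11,fy=11,interpolation=cv2.INTER_CUBIC)
def dr(X,rad,z,col):
    a=np.linspace(0,2*np.pi,60);q=proj(T,np.c_[X[0]+rad*np.cos(a),X[1]+rad*np.sin(a),0*a+z])
    cv2.polylines(k,[(((q-[335,180])+.5)*11).astype(np.int32)],True,col,1)
for off,col in((.121,(255,0,0)),(.1235,(0,255,0))):
    c=s['ee_pos']-M[:,0]*off;dr(c,.017,.1486,col)
dr([.6246,-.2598],.015,.121,(0,0,255))
cv2.imwrite("pics/z7b.png",k)
E
```

```text
0.06497919914151232 -0.000670467136766318
```

View pics/z7b.png

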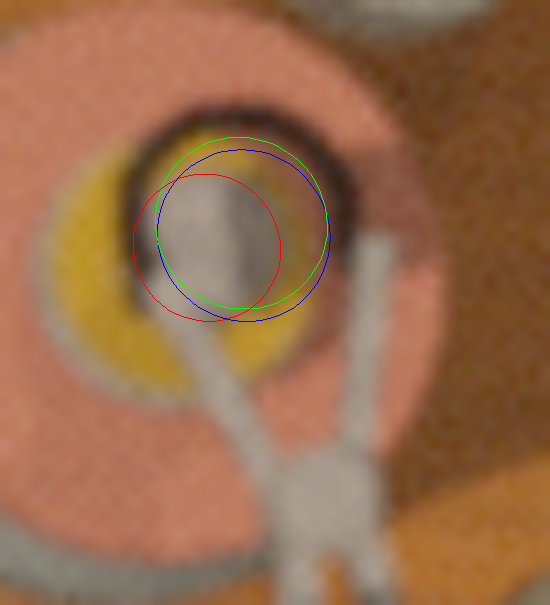

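Request:
send_rows --pt "0 0.02 -0.2 0 0 0 1" --pt "0 0 -0.2 0 0 0 1" --pt "0 0 -0.1 0 0 0 1" --pt "0 0 0 0 0 0 1" --pt "0 0 0 0 0 0 1"

```text
time: 8.98
ee_pos: [0.5041, -0.2809, 0.1309]
eef_rot: [-0.088, 0.996, 0.0, 0.0]
ft_force: [0.0, 0.1, -1.7]
width: 0.0291
```

```bash
sed -i 's/need(.505,-.2795,.165,10)/need(.5034,-.2817,.0887,10)/' look.py; python3 look.py 8; python3 ring.py 8 .131 340 185 367 210;python3 ring.py 8 .131 200 180 305 195 scene
```

```text
t 8.9833 pos [ 0.5041 -0.2809  0.1309] F [ 0.   0.1 -1.7] w 0.0291 vel 0.007
shift units [-0.02 -0.03 -1.41] turn units [-0.    0.   -0.01]
j [ 0.01  0.31  0.5   1.73 -0.17  1.14  2.31] tq [0.06 0.09 0.03]
166 [344 190] [365 208] ring c [ 0.6284 -0.2597] mid R 0.0198 rms 0.0034
in tool (pliers x, left) 0.126 -0.0007 yaw 10.05
53 [204 184] [220 194] ring c [ 0.6281 -0.2616] mid R 0.0218 rms 0.0031
in tool (pliers x, left) 0.1254 -0.0026 yaw 10.05
```

View pics/z8.png

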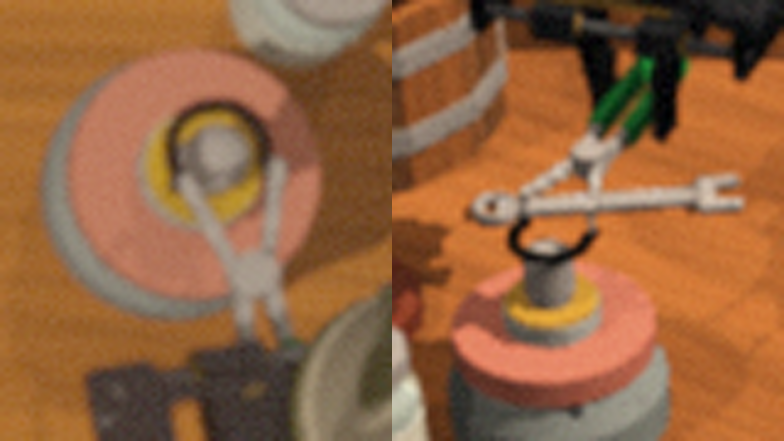

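```bash
cat > ov.py <<'E'
from h import *
import sys
n=sys.argv[1];s=r.read_state();M=Ro.from_quat(s['eef_rot']).as_matrix();rz=s['ee_pos'][2]+.002
out=[]
for cam,ax,o in (("top",(.6246,-.2598),(335,182)),("scene",(.6299,-.2601),(190,172))):
    T=pose(cam);im=cv2.imread(f"pics/{cam[0]}{n}.png");x0,y0=o
    k=cv2.resize(im[y0:y0+42,x0:x0+36],None,fx=11,fy=11,interpolation=cv2.INTER_CUBIC)
    raw=k.copy()
    def dr(X,rad,z,col):
        a=np.linspace(0,2*np.pi,60);q=proj(T,np.c_[X[0]+rad*np.cos(a),X[1]+rad*np.sin(a),0*a+z])
        cv2.polylines(k,[(((q-[x0,y0])+.5)*11).astype(np.int32)],True,col,1)
    dr(ax,.015,.121,(0,0,255)); dr(ax,.015,rz,(0,255,255)); dr(ax,.0185,rz,(0,255,0))
    out+=[k]
cv2.imwrite(f"pics/o{n}.png",np.hstack(out))
E
python3 ov.py 8
```

```text
(no output)
```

View pics/o8.png

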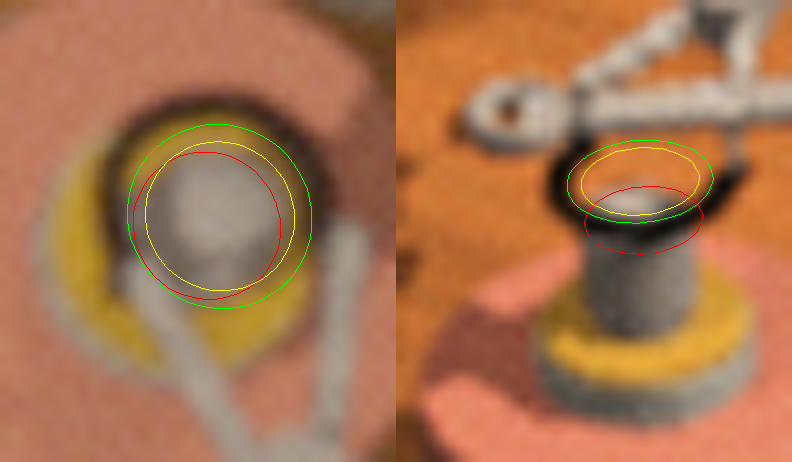

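Request:
send_rows --pt "-0.02 -0.02 -0.15 0 0 0 1" --pt "0 0 -0.15 0 0 0 1" --pt "0 0 -0.1 0 0 0 1" --pt "0 0 0 0 0 0 1" --pt "0 0 0 0 0 0 1"

```text
time: 9.5
ee_pos: [0.5037, -0.2818, 0.1182]
eef_rot: [-0.088, 0.996, -0.0, 0.001]
ft_force: [0.7, -0.2, -1.9]
width: 0.0293
```

```bash
python3 look.py 9; python3 ov.py 9
```

```text
t 9.5 pos [ 0.5037 -0.2818  0.1182] F [ 0.7 -0.2 -1.9] w 0.0293 vel 0.007
shift units [-0.01  0.   -0.98] turn units [ 0.    0.02 -0.01]
j [ 0.02  0.33  0.5   1.74 -0.17  1.11  2.32] tq [ 0.01  0.18 -0.03]
```

View pics/o9.png

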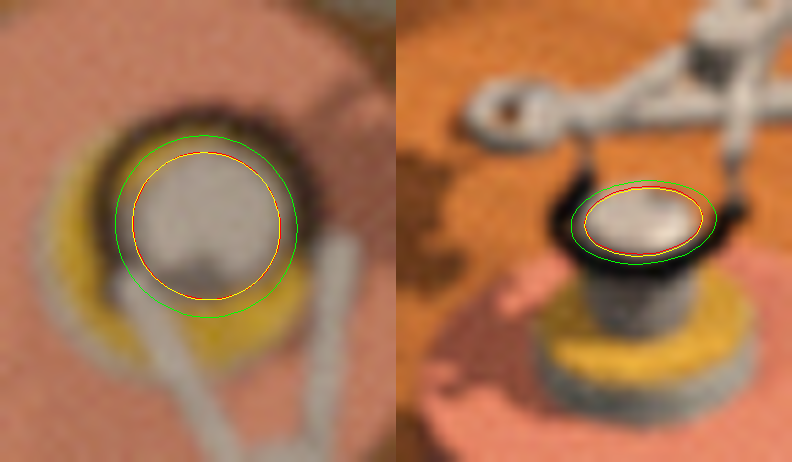

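Request:
send_rows --pt "0 0 -0.15 0 0.01 0 1" --pt "0 0 -0.15 0 0 0 1" --pt "0 0 -0.1 0 0 0 1" --pt "0 0 0 0 0 0 1" --pt "0 0 0 0 0 0 1"

```text
time: 10.02
ee_pos: [0.5039, -0.2818, 0.1052]
eef_rot: [-0.088, 0.996, -0.0, 0.0]
ft_force: [0.2, 0.5, -2.4]
width: 0.0295
```

```bash
python3 look.py 10; python3 ov.py 10
```

```text
t 10.0167 pos [ 0.5039 -0.2818  0.1052] F [ 0.2  0.5 -2.4] w 0.0295 vel 0.007
shift units [-0.02  0.   -0.55] turn units [ 0.01  0.01 -0.01]
j [ 0.02  0.34  0.5   1.76 -0.18  1.09  2.32] tq [ 0.03  0.13 -0.04]
```

View pics/o10.png

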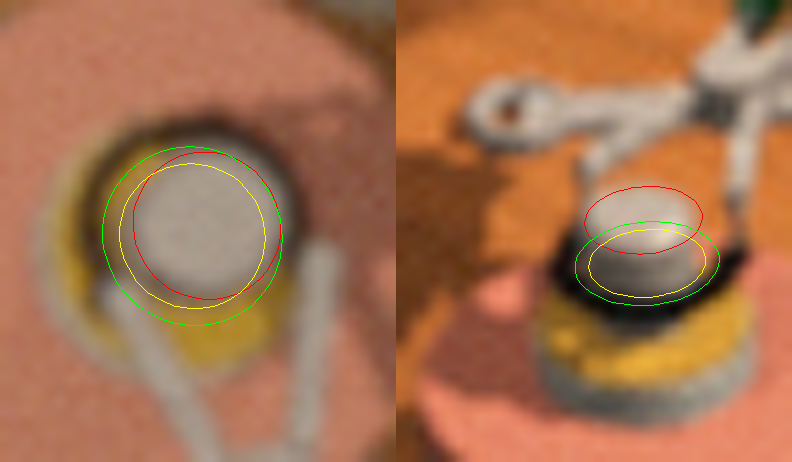

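Request:
send_rows --pt "-0.01 0 -0.15 0 0 0 1" --pt "0 0 -0.15 0 0 0 1" --pt "0 0 -0.08 0 0 0 1" --pt "0 0 0 0 0 0 1" --pt "0 0 0 0 0 0 1"

```text
time: 10.53
ee_pos: [0.5037, -0.2819, 0.0929]
eef_rot: [-0.088, 0.996, -0.0, 0.001]
ft_force: [-0.4, 0.5, -2.8]
width: 0.0291
```

```bash
python3 look.py 11; python3 ov.py 11
```

```text
t 10.5333 pos [ 0.5037 -0.2819  0.0929] F [-0.4  0.5 -2.8] w 0.0291 vel 0.006
shift units [-0.01  0.01 -0.14] turn units [ 0.01  0.02 -0.01]
j [ 0.02  0.36  0.49  1.77 -0.19  1.06  2.33] tq [ 0.04  0.17 -0.03]
```

View pics/o11.png

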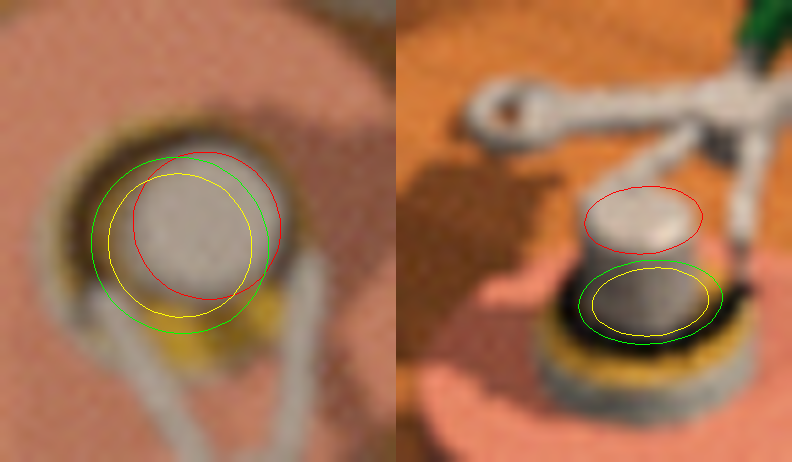

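Request:
send_rows --pt "-0.01 0 -0.08 0 0.01 0 1" --pt "0 0 -0.04 0 0 0 1" --pt "0 0 0 0 0 0 1" --pt "0 0 0 0 0 0 1"

```text
time: 10.97
ee_pos: [0.5037, -0.282, 0.0895]
eef_rot: [-0.088, 0.996, -0.0, 0.001]
ft_force: [0.1, -0.4, -2.2]
width: 0.0291
```

```bash
python3 look.py 12; python3 ov.py 12; python3 - <<'E'
from h import *
cv2.imwrite('pics/w12.png',r.camera('wrist'))
ims=[cv2.imread(f'pics/{k}.png') for k in('w3','w12')]
for im in ims:
    hsv=cv2.cvtColor(im,cv2.COLOR_BGR2HSV);h,s=hsv[...,0],hsv[...,1]
    m=(h>50)&(h<75)&(s>140);m[262:]=0
    for b in big(m,2):
        p=pts(b);print(p.min(0),p.max(0),[ (p[p[:,1]==y,0].min(),p[p[:,1]==y,0].max()) for y in (180,210,230)],end=' ')
    print()
z=lambda im:cv2.resize(im[140:340,180:380],None,fx=2,fy=2)
cv2.imwrite('pics/wz.png',np.hstack([z(i) for i in ims]))
E
```

```text
t 10.9667 pos [ 0.5037 -0.282   0.0895] F [ 0.1 -0.4 -2.2] w 0.0291 vel 0.001
shift units [-0.01  0.01 -0.03] turn units [ 0.01  0.02 -0.01]
j [ 0.02  0.36  0.49  1.77 -0.19  1.06  2.33] tq [ 0.09  0.17 -0.03]
[247 165] [267 261] [(np.int64(250), np.int64(265)), (np.int64(249), np.int64(266)), (np.int64(248), np.int64(266))] Traceback (most recent call last):
  File "<stdin>", line 8, in <module>
    return umr_minimum(a, axis, None, out, keepdims, initial, where)
ValueError: zero-size array to reduction operation minimum which has no identity
```

View pics/o12.png

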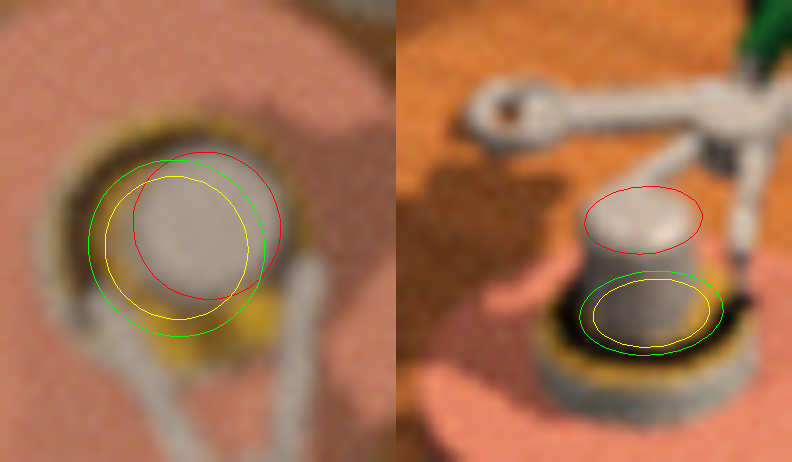

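```bash
python3 - <<'E'
from h import *
ims=[cv2.imread(f'pics/{k}.png') for k in('w3','w12')]
for im in ims:
    hsv=cv2.cvtColor(im,cv2.COLOR_BGR2HSV);h,s=hsv[...,0],hsv[...,1]
    m=(h>50)&(h<75)&(s>140);m[262:]=0
    for x0,x1 in((235,276),(276,315)):
        k=m.copy();k[:,:x0]=0;k[:,x1:]=0;p=pts(big(k,1)[0]);print(p.min(0),p.max(0),[(int(p[p[:,1]==y,0].min()),int(p[p[:,1]==y,0].max())) for y in (180,210,230)])
z=lambda im:cv2.resize(im[140:340,180:380],None,fx=2,fy=2)
cv2.imwrite('pics/wz.png',np.hstack([z(i) for i in ims]))
E
```

```text
[247 165] [267 261] [(250, 265), (249, 266), (248, 266)]Traceback (most recent call last):
  File "<stdin>", line 7, in <module>
    return umr_minimum(a, axis, None, out, keepdims, initial, where)
ValueError: zero-size array to reduction operation minimum which has no identity
```

```bash
python3 - <<'E'
from h import *
ims=[cv2.imread(f'pics/{k}.png') for k in('w3','w12')]
z=lambda im:cv2.resize(im[140:340,180:380],None,fx=2,fy=2)
cv2.imwrite('pics/wz.png',np.hstack([z(i) for i in ims]))
for im in ims:
    hsv=cv2.cvtColor(im,cv2.COLOR_BGR2HSV);h,s=hsv[...,0],hsv[...,1]
    m=(h>45)&(h<80)&(s>120);m[262:]=0
    for x0,x1 in((235,276),(276,315)):
        k=m.copy();k[:,:x0]=0;k[:,x1:]=0;p=pts(k)
        print("top row",[int(p[p[:,0]==x,1].min()) for x in range(p[:,0].min()+4,p[:,0].max()-3,2)],[(int(q.min()),int(q.max())) for y in (180,200,220) if len(q:=p[p[:,1]==y,0])])
E
```

```text
top row [166, 165, 165, 165, 165, 165, 166] [(247, 267), (247, 267), (248, 266)]
top row [165, 165, 165, 165, 165, 166] [(287, 305), (286, 305), (286, 305)]
top row [167, 166, 165, 165, 165, 165, 165] [(248, 267), (248, 267), (248, 266)]
top row [166, 165, 165, 165, 165, 166, 167] [(287, 306), (286, 305), (286, 305)]
```

View pics/wz.png

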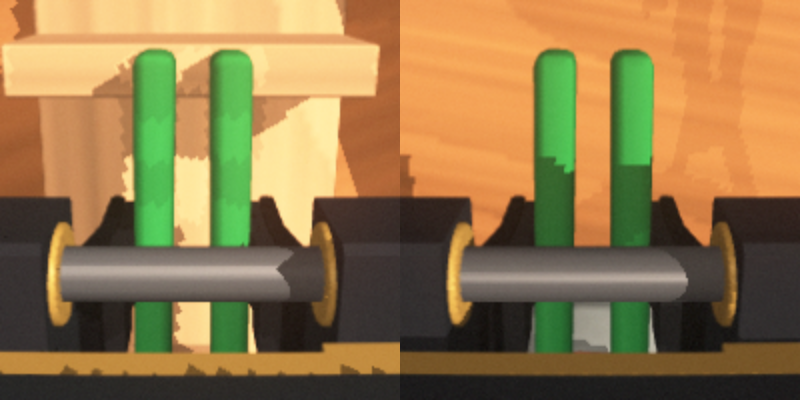

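Request:
send_rows --pt "0 0 -0.02 0 0.01 0 1" --pt "0 0 0 0 0 0 1" --pt "0 0 0 0 0 0 1" --pt "0 0 0 0 0 0 1"

```text
time: 11.45
ee_pos: [0.5039, -0.2821, 0.0892]
eef_rot: [-0.088, 0.996, -0.001, 0.0]
ft_force: [0.1, 0.5, -2.5]
width: 0.0293
```

```bash
python3 look.py 13; python3 ov.py 13; python3 -c "
from h import *
for i in range(4):
    need(.5034,-.2817,.0887,10); r.camera('top')
"
```

```text
t 11.45 pos [ 0.5039 -0.2821  0.0892] F [ 0.1  0.5 -2.5] w 0.0293 vel 0.003
shift units [-0.02  0.01 -0.02] turn units [ 0.01  0.01 -0.01]
j [ 0.02  0.36  0.49  1.77 -0.19  1.06  2.33] tq [ 0.07  0.12 -0.01]
t 11.55 pos [ 0.5039 -0.2822  0.0892] F [ 0.2  0.2 -1.8] w 0.0288 vel 0.002
shift units [-0.02  0.02 -0.02] turn units [ 0.01  0.01 -0.01]
t 11.6 pos [ 0.5039 -0.2821  0.0892] F [-0.7  0.8 -2.4] w 0.0292 vel 0.002
shift units [-0.02  0.01 -0.02] turn units [ 0.01  0.01 -0.01]
t 11.65 pos [ 0.5039 -0.2822  0.0892] F [ 0.6 -0.1 -1. ] w 0.029 vel 0.002
shift units [-0.02  0.02 -0.02] turn units [ 0.01  0.01 -0.01]
t 11.7 pos [ 0.5039 -0.2822  0.0892] F [-0.4  1.  -1.9] w 0.0292 vel 0.002
shift units [-0.02  0.02 -0.02] turn units [ 0.01  0.01 -0.01]
```

View pics/s13.png

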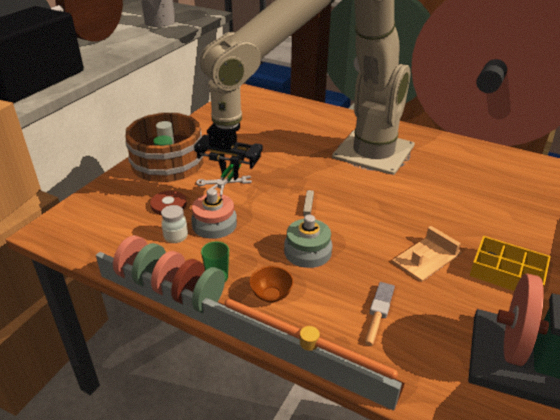

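View pics/t13.png

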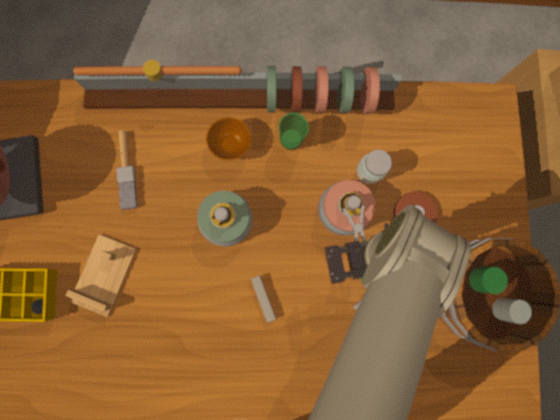

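Both views show the ring around the pink spindle, directly above its washer at top (353,203) and scene (213,205). Everything else is where it was, and the wrist force is only the weight of the pliers.

```bash
python3 -c "
from bench import r
print(r.close_job())"
```

```text
the job is handed in; nothing more can be done
None
```

I handed the job in with the pliers fully squeezed and the spread ring around the pink spindle, level with the groove above its bare washer. The green spindle already had its ring, so I left it alone.

Last checks, at about 11.7 s:
- **Height:** the ring's half-height came out at about 0.0912 m against the groove's 0.091 m. This comes from the arm's pose; the cameras were too coarse to confirm it to the millimetre.
- **Centring:** the ring sat within about 1 mm of the spindle axis when I last measured it, just above the spindle top.
- **Level and still:** tilt was about 0.1°, and the arm was not moving.
- **Not leaning:** sideways force was about 1 N or less, within the sensor noise. The vertical force matched the weight of the pliers.
- **Squeeze:** the grips are parallel and had not slipped in the fingers, at a 40 N grip. The fingers read 29 mm, not the nominal 32 mm; I put this down to give in the contact.
- **Rest of the bench:** nothing else looked moved in the camera pictures.

**Disagreements:**
- The two fixed cameras disagreed by about 5 mm in x on where the spindle stands, so I aligned the ring to the spindle within each picture.
- In the top picture, the ring and pivot sat about 3 mm farther ahead of the fingers than the nominal sizes give. I went by the picture, and the ring slid down without touching.

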